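Pull the grease cap off a trailer hub and set it in the parts tray

ROBOT

A 6-joint arm with a two-finger parallel gripper is mounted at the origin on the work surface. World frame = base frame: x ahead of the robot, y to its left, z up, the work surface at z = 0. Lengths are in m, angles in rad, forces in N, time in s.
With the tool pointing down it reaches from about 0.4 to 0.825 m from the base axis. Payload 7 kg.
Tool frame: the origin (TCP) lies on the mounting face of the last link; the fingertips stand 178 mm ahead of it and the grasp point (between the pads) lies 159 mm ahead of it; z points along the fingers, y is the line along which they close (so a half turn about z gives the same grasp; the last joint's range is limited). The gripper opens to 88 mm and grips with 3 to 60 N. Pads are 19 mm wide; open, the fingers measure 130 mm over their backs; the gripper's body (78 mm by 193 mm) begins 47 mm behind the grasp point.
Start: joints at [1.632, 0.359, 0.012, 0, -1.224, -0.288], TCP at [0.152, 0.658, 0.405] pointing down, gripper open.
Joint ranges: [-3.07, 3.07], [-1.43, 2.12], [-1.02, 1.25], [-3.03, 1.67], [-3.05, -0], [-3.03, 3.03]. Speed limits (rad/s): [2.39, 2.39, 3.01, 3.14, 3.14, 3.14].

INTERFACE

Orientations are given as a 3x3 rotation matrix whose columns are the frame's x, y, z axes.
In Python, from rig import robot, solver, snapshot, calibration, telemetry gives the robot as it stands. Calls block until the motion is done:
- robot.reach(position, orientation): joint-space move of the TCP to a pose.
- robot.servo_line(position, attitude=None, v=0.15, force_limit=None): straight line of the TCP; attitude=None keeps the orientation; v is the mean speed in m/s. With force_limit (N) it stops when the force on the tool has changed by that much, and returns True; else False.
- robot.set_joints(angles): joint-space move.
- robot.move_gripper(opening, strength=None): finger opening in m; strength is the grip in N (None keeps the last); returns when the fingers have stopped.
- robot.pause(seconds).
- solver.solve_ik(position, orientation): joint angles nearest the present ones, or None.
- snapshot(name): name is "side" or "top"; returns (picture, depth): 400x640x3 uint8, blue, green, red; 400x640 float32, m along the optical axis (not along the pixel's ray), 0 where there is no reading.
- calibration(name): a dict with "fovy" (degrees; the focal length in pixels is half the picture's height over the tangent of half this angle, whatever the lens; pixels are square), "cx", "cy" (the principal point, pixels), "origin" and "rotation" of the camera in the world. Camera axes: x right, y down, z forward; pixel columns grow to the right and rows downward; lengths in m; the calibration is good to about 2 mm. A picture is of the moment at which its call begins. calibration takes no time and is no camera call.
A pose or a line that the arm cannot do raises robot.MotionError and nothing moves.
- robot.finish_job(): hands the job in; it is judged then, once.
Readings, each from a call of its own:
- telemetry.read_time_s(): time.
- telemetry.read_q(): joint angles.
- telemetry.read_joint_velocities(): joint speeds.
- telemetry.read_tau(): joint torques, N m.
- telemetry.read_ee_pos(): TCP position.
- telemetry.read_tool_rot(): TCP orientation.
- telemetry.read_ft_force(): force on the tool from outside, world axes, zero at the start.
- telemetry.read_moment(): the same for the moment, N m.
- telemetry.read_finger_gap(): finger opening in m.
- telemetry.read_grasp_force(): force on a finger pad.
Only numpy, scipy, OpenCV 4.12 (cv2) and the standard library are available. Lean on these libraries where they do the work, as an engineer would, in place of code of your own. Each camera call takes 0.05 s, during which the arm holds its last target. There are 200 camera calls.

TASK

Take the fork-ended cap puller by its handle, slide its fork under the flange of the grease cap in the wheel hub, and pull the cap straight up out of the hub. Carry the cap on the puller to the shallow square steel tray, stand it upright on the tray's floor and draw the fork out from under it, then stand the puller upright on bare bench clear of the tray and let go. Never touch the cap with the gripper, and leave the tin, the bearing ring and the wrench alone.

Things in the scene. Friction and masses are not known exactly. Their poses are not given: they have to be found in the camera images.
- puller: loose C-shaped steel cap puller, 105 (x) x 78 (y) x 112 mm (z), 0.35 kg, standing upright on its flat fork; origin at the fork's underside, mid-slot, right below the handle; z up, the fork opens to its +x. Above the fork: riser at x -60 to -52 mm, 30 mm wide; top bar 20 mm wide at z 70 to 78, x -60 to 36, so 65 mm of free height over the fork
- puller_handle (a point): middle of the puller's black handle block, at (0, 0, 97) mm of the puller, straight above mid-slot; block 72 mm along x, 22 mm along y, 34 mm tall (z 78 to 112 of the puller); take it from above across its 22 mm width
- puller_fork (a point): mid-slot of the fork at half its thickness, (0, 0, 2.5) mm of the puller. Fork 5 mm thick, two tines 12 mm wide with a 54 mm wide slot between, tips at x = 45 mm, slot's closed end at x = -30 mm. The cap's axis belongs here when the fork is under the flange (5 mm play each side)
- cap: loose round aluminium grease cap, 58 mm tall, 0.08 to 0.17 kg; origin at the centre of its underside, z up its axis. Plug (neck) 44 mm in diameter at z 0 to 28 (47 mm bead at z 1 to 4.5), flange 80 mm at z 28 to 33, dome 60 mm at z 33 to 58. On the fork it hangs by the flange, its underside 23 mm below the fork's underside. It can stand on its flat underside
- cap_neck (a point): on the cap's axis, 21 mm above its underside, mid-height of the 14 mm gap left all round between hub end face and flange. The cap's lowest 14 mm sit snugly in the hub's bore, held by a snap: about 12 to 20 N straight up pops it loose within 10 mm; it is clear of the bore after 14 mm
- hub: dark steel trailer wheel hub fixed on a grey plate 130 mm square, 12 mm thick, axis upright; origin at the centre of the plate's underside on the bench. Flange 144 mm in diameter with five upright studs, tops at z 70; snout 76 mm in diameter up to the end face at z 94; bore 49 mm wide, 14 mm deep. The fork can come in from any side above the studs
- tray: shallow square steel tray, 160 x 160 mm, fixed on the bench; origin at the centre of its underside; floor 5 mm thick (upper side at z 5), walls 5 mm thick, rim 14 mm above the bench
- tin: a closed round tin, 72 mm wide and 85 mm tall, standing on the bench; a bystander, origin at the middle of its underside
- bearing: a plain steel bearing ring lying flat, 72 mm outside, 40 mm inside, 22 mm high; a bystander, origin at the middle of its underside
- wrench: a steel wrench about 180 mm long lying on the bench; a bystander, origin at its underside near the middle
Not all that is in view belongs to the job. Leave any orange look-alike of the puller alone. What is shaped like the hub but turquoise is not meant.

How it is judged:
By the outcome, as a careful person would: the job done as asked, in the order asked, and still so for the second after the job is handed in, with the robot touching nothing.
It also fails if it takes over 66 s, if anything falls off the work surface, if the arm or the gripper's body presses on something with over 40 N, if the wrist force passes 120 N, or if a joint passes its speed limit or range.

## Working session

There is one attempt and no reset: what is moved stays moved. The work goes in short steps, each a Python script; the robot and the scene stay as the last script left them, time stands still between calls to the robot, and variables do not carry over. Pictures are saved under pics/ and viewed, at most 10 in all, crops included, and the job is handed in when it is done.

```bash
ls; mkdir -p pics; python3 - <<'E'
from rig import robot, solver, snapshot, calibration, telemetry
import cv2, numpy as np
for n in("side","top"):
    p,d=snapshot(n); cv2.imwrite(f"pics/{n}0.png",p); np.savez(f"pics/{n}0.npz",p=p,d=d)
    print(n,calibration(n),(d>0).mean(),d.max())
print(telemetry.read_time_s())
E
```

```text
pics
side {'fovy': 48.82410855262684, 'cx': 317.0994667811944, 'cy': 200.582874309393, 'origin': array([0.52835641, 0.74305997, 0.94539227]), 'rotation': array([[-0.99968471,  0.00315219,  0.02491062],
       [-0.01450536,  0.7372993 , -0.6754105 ],
       [-0.0204956 , -0.67555889, -0.73702111]])} 0.99590625 3.0510929
top {'fovy': 50.024982044957326, 'cx': 319.226636425131, 'cy': 195.3587012395276, 'origin': array([ 0.47527691, -0.03307988,  1.31194465]), 'rotation': array([[ 0.01714838, -0.99717683,  0.0731048 ],
       [-0.99975303, -0.01813446, -0.01284626],
       [ 0.01413571, -0.07286645, -0.99724153]])} 0.99591015625 2.1807153
0.1
```

View pics/top0.png

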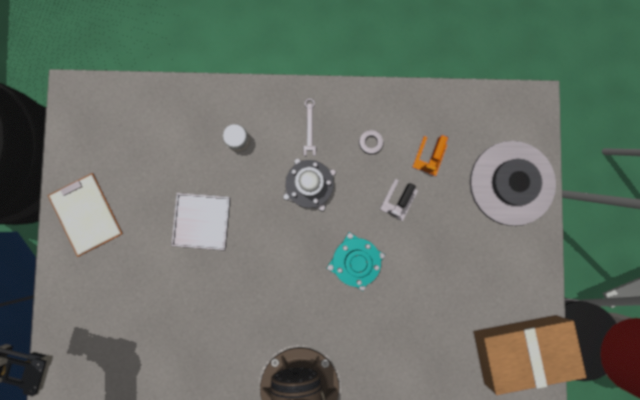

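View pics/side0.png

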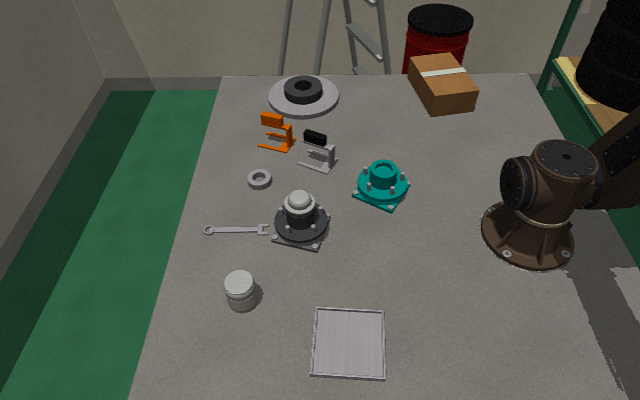

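Top view: the black-handled puller is at (403,197) with its fork opening up the image, hub and cap at (309,181), and tray at (201,221). The tin is at (234,135), the wrench at (309,128) and the bearing at (371,142). The orange puller and turquoise hub are decoys. Side view: puller handle at (315,138), cap (298,202), tray (349,343).

```bash
cat > h.py <<'E'
import numpy as np, cv2
from rig import robot, solver, snapshot, calibration, telemetry
def cal(n):
    c=calibration(n); return 200/np.tan(np.radians(c["fovy"]/2)),c["cx"],c["cy"],np.array(c["origin"]),np.array(c["rotation"])
def ray(n,px,z):
    "pixels (N,2) cast onto plane z"
    f,cx,cy,o,R=cal(n); px=np.atleast_2d(px).astype(float)
    r=np.c_[(px[:,0]-cx)/f,(px[:,1]-cy)/f,np.ones(len(px))]@R.T
    return o+r*((z-o[2])/r[:,2])[:,None]
def cloud(n,d):
    f,cx,cy,o,R=cal(n); v,u=np.mgrid[:400,:640]
    return o+np.stack([(u-cx)/f*d,(v-cy)/f*d,d],-1)@R.T
def proj(n,P):
    f,cx,cy,o,R=cal(n); c=(np.atleast_2d(P)-o)@R; return c[:,:2]/c[:,2:]*f+[cx,cy]
def big(m,box):
    "largest contour of mask in box x0,y0,x1,y1"
    x0,y0,x1,y1=box; k=np.zeros(m.shape,np.uint8); k[y0:y1,x0:x1]=m[y0:y1,x0:x1]
    return max(cv2.findContours(k,cv2.RETR_EXTERNAL,cv2.CHAIN_APPROX_NONE)[0],key=cv2.contourArea)
def fill(c):
    k=np.zeros((400,640),np.uint8); cv2.drawContours(k,[c],-1,1,-1); v,u=np.nonzero(k); return np.c_[u,v]
E
python3 - <<'E'
from h import *
boxes={"top":dict(puller=(378,170,425,228),hub=(280,150,340,215),tray=(165,185,238,255)),"side":dict(puller=(290,125,345,178),hub=(268,185,335,250),tray=(300,300,395,385))}
for n in boxes:
    z=np.load(f"pics/{n}0.npz"); p,d=z["p"],z["d"]; W=cloud(n,d); print(n,"bench z",np.median(W[300:330,200:230,2]) )
    sub=lambda b:(slice(b[1],b[3]),slice(b[0],b[2]))
    # handle: black
    b=boxes[n]["puller"]; blk=(p.max(2)<45).astype(np.uint8); c=big(blk,b); f=fill(c); P=W[f[:,1],f[:,0]]
    T=P[(P[:,2]>.105)]; print("handle n",len(f),"z range",np.percentile(P[:,2],[5,50,95]),"top n",len(T),T.mean(0))
    g=ray(n,f,.112); r=cv2.minAreaRect(g[:,:2].astype(np.float32)); print(" rect",r)
    # metal parts of puller low: fork z<0.02
    A=W[sub(b)].reshape(-1,3); C=p[sub(b)].reshape(-1,3); L=(C.min(1)>125)
    print(" metal n",L.sum(), "rect@fork")
    # dome
    b=boxes[n]["hub"]; A=W[sub(b)].reshape(-1,3); D=A[(A[:,2]>.128)&(A[:,2]<.15)]; F=A[(A[:,2]>.104)&(A[:,2]<.118)]
    print("dome",len(D),D.mean(0),D.min(0),D.max(0)," flange",F.min(0),F.max(0))
    pl=A[(A[:,2]>.008)&(A[:,2]<.017)]; print(" plate",pl.min(0),pl.max(0))
    b=boxes[n]["tray"]; m=(p.min(2)>120).astype(np.uint8); c=big(m,b); g=ray(n,c[:,0],.014); print("tray",cv2.minAreaRect(g[:,:2].astype(np.float32)))
    up=np.vstack([cv2.resize(p[sub(boxes[n][k])],None,fx=6,fy=6,interpolation=cv2.INTER_CUBIC)[:300,:400] for k in("puller","hub")]); cv2.imwrite(f"pics/c_{n}.png",up)
a=[cv2.resize(cv2.imread(f"pics/c_{n}.png"),(400,600)) if 0 else cv2.imread(f"pics/c_{n}.png") for n in boxes]
h=max(x.shape[0] for x in a);w=[cv2.copyMakeBorder(x,0,h-x.shape[0],0,400-x.shape[1],0) for x in a] if all(x.shape[1]<=400 for x in a) else a
cv2.imwrite("pics/c.png",np.hstack(w)[:600,:800])
E
```

```text
top bench z 0.000788235968858797
handle n 32 z range [0.10200917 0.10978364 0.11491287] top n 27 [ 0.561641   -0.28387615  0.11078627]
 rect ((0.5671776533126831, -0.2847042381763458), (0.013624899089336395, 0.05912256985902786), 76.15435028076172)
 metal n 679 rect@fork
dome 329 [ 0.60301476 -0.01926488  0.13511434] [ 0.57602695 -0.04693775  0.128123  ] [0.63158205 0.00857939 0.14208903]  flange [ 0.56385965 -0.05853891  0.10724836] [0.64318382 0.0204889  0.1178226 ]
 plate [ 0.51502169 -0.11093603  0.00816051] [0.71022625 0.06012887 0.01699398]
tray ((0.49152347445487976, 0.3055618405342102), (0.2077929526567459, 0.2199285477399826), 1.0615729093551636)Traceback (most recent call last):
  File "<stdin>", line 18, in <module>
    return _nx.concatenate(arrs, 0, dtype=dtype, casting=casting)
           ~~~~~~~~~~~~~~~^^^^^^^^^^^^^^^^^^^^^^^^^^^^^^^^^^^^^^^
ValueError: all the input array dimensions except for the concatenation axis must match exactly, but along dimension 1, the array at index 0 has size 282 and the array at index 1 has size 360
```

```bash
python3 - <<'E'
from h import *
boxes={"top":dict(puller=(378,170,425,228),hub=(280,150,340,215),tray=(165,185,238,255)),"side":dict(puller=(290,125,345,178),hub=(268,185,335,250),tray=(300,300,395,385))}
rows=[]
for n in boxes:
    z=np.load(f"pics/{n}0.npz"); p,d=z["p"],z["d"]; W=cloud(n,d); print(n)
    sub=lambda b:(slice(b[1],b[3]),slice(b[0],b[2]))
    b=boxes[n]["puller"]; c=big(((W[...,2]>.09)&(W[...,2]<.13)).astype(np.uint8),b); f=fill(c); P=W[f[:,1],f[:,0]]
    T=P[P[:,2]>.106]; print("handle",len(f),"z",np.percentile(P[:,2],[5,50,95]),"top",len(T),np.median(T,0),cv2.minAreaRect(T[:,:2].astype(np.float32)))
    blk=fill(big((p.max(2)<80).astype(np.uint8),b)); g=ray(n,blk,.112); print(" blk",len(g),cv2.minAreaRect(g[:,:2].astype(np.float32)))
    A=W[sub(b)].reshape(-1,3); 
    for lo,hi in((.004,.03),(.03,.065)):
        Q=A[(A[:,2]>lo)&(A[:,2]<hi)]; print(" z",lo,hi,len(Q),Q.mean(0), cv2.minAreaRect(Q[:,:2].astype(np.float32)))
    b=boxes[n]["hub"]; A=W[sub(b)].reshape(-1,3)
    D=A[(A[:,2]>.132)&(A[:,2]<.15)]; print("dome",cv2.minEnclosingCircle(D[:,:2].astype(np.float32)))
    F=A[(A[:,2]>.104)&(A[:,2]<.150)]; print(" flange+",cv2.minEnclosingCircle(F[:,:2].astype(np.float32)))
    b=boxes[n]["tray"]
    for t in (150,170):
        c=big((p.min(2)>t).astype(np.uint8),b); g=ray(n,c[:,0],.014); print("tray",t,cv2.minAreaRect(g[:,:2].astype(np.float32)))
    q=[cv2.resize(p[sub(boxes[n][k])],(400,300),interpolation=cv2.INTER_CUBIC) for k in("puller","hub")]; rows.append(np.hstack(q))
cv2.imwrite("pics/c.png",np.vstack(rows))
E
```

```text
top
handle 224 z [0.09777083 0.11192449 0.11635143] top 200 [ 0.56888722 -0.29603141  0.11213308] ((0.5690968632698059, -0.2963421046733856), (0.02286554127931595, 0.07125785201787949), 63.022850036621094)
 blk 212 ((0.5685079097747803, -0.2934063971042633), (0.02384747378528118, 0.07123096287250519), 63.78853225708008)
 z 0.004 0.03 452 [ 0.56139869 -0.29237489  0.00649555] ((0.5662788152694702, -0.30063143372535706), (0.1755293309688568, 0.14135678112506866), 0.468190997838974)
 z 0.03 0.065 16 [ 0.51849672 -0.26642785  0.04782988] ((0.5174573063850403, -0.2676268517971039), (0.026825234293937683, 0.005824718624353409), 49.88137435913086)
dome ((0.6035466194152832, -0.019111396744847298), 0.028310857713222504)
 flange+ ((0.603769838809967, -0.01897038333117962), 0.04001889377832413)
tray 150 ((0.48745158314704895, 0.30753791332244873), (0.15886244177818298, 0.16054226458072662), 86.56228637695312)
tray 170 ((0.48622938990592957, 0.3044319450855255), (0.14716583490371704, 0.15288598835468292), 86.36298370361328)
side
handle 237 z [0.09210759 0.10890434 0.11464964] top 133 [ 0.566489
[... 243 characters left out ...]
6481934)
 z 0.004 0.03 354 [ 0.558611   -0.30384167  0.00779869] ((0.5646138191223145, -0.3440612256526947), (0.25714248418807983, 0.17649585008621216), 88.46438598632812)
 z 0.03 0.065 77 [ 0.56304188 -0.30140489  0.04713999] ((0.5824413895606995, -0.3174065947532654), (0.026404239237308502, 0.18044114112854004), 51.40575408935547)
dome ((0.6006917953491211, -0.014338945969939232), 0.02703792415559292)
 flange+ ((0.6013793349266052, -0.015383786521852016), 0.04160691425204277)
tray 150 ((0.4827389717102051, 0.32265034317970276), (0.13311506807804108, 0.14967592060565948), 86.58008575439453)
tray 170 ((0.4512138366699219, 0.3908630609512329), (0.002089130925014615, 0.0), -179.61256408691406)
```

View pics/c.png

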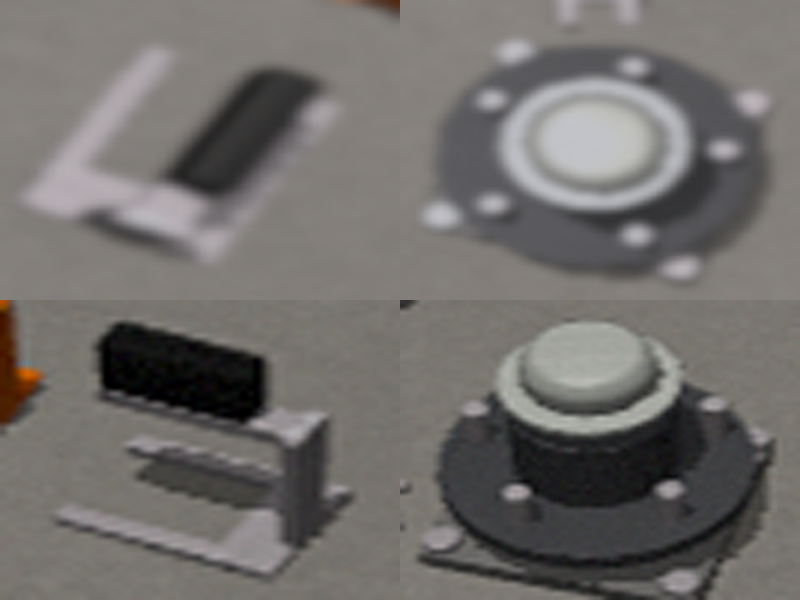

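The crops show the fork opening away from the robot, slightly to its right, with the riser near the robot. The handle rect measures 71x23 mm and the flange radius 40 mm, both matching the given sizes. Next I check IK along the plan and grasp.

```bash
cat >> h.py <<'E'
K=1
def pose(x,y,z,yaw,dz=0.0995):
    "TCP pose for the puller origin (fork underside) at x,y,z"
    c,s=np.cos(yaw),np.sin(yaw)
    return np.array([x,y,z+dz+.159]),np.array([[-c*K,-s*K,0],[-s*K,c*K,0],[0,0,-1.]]).T
E
python3 - <<'E'
import h; from h import *
print(telemetry.read_tool_rot().round(2).tolist())
for k in(1,-1):
    h.K=k
    for a in((.568,-.293,.15,-.462),(.568,-.293,0,-.462),(.50,-.017,.098,0),(.602,-.017,.098,0),(.602,-.017,.2,0),(.485,.307,.028,.55),(.39,.25,.028,.55),(.42,.1,0,.2)):
        q=solver.solve_ik(*pose(*a)); print(k,a,None if q is None else np.round(q,2))
for n in("top","side"):
    z=np.load(f"pics/{n}0.npz"); W=cloud(n,z["d"]); V=W[(W[...,2]>.107)&(W[...,2]<.118)&(abs(W[...,0]-.568)<.06)&(abs(W[...,1]+.293)<.06)&(z["p"].max(2)<90)]
    print(n,len(V),V.mean(0),cv2.minAreaRect(V[:,:2].astype(np.float32)))
E
```

```text
[[0.97, -0.22, -0.0], [-0.22, -0.97, -0.0], [0.0, 0.0, -1.0]]
1 (0.568, -0.293, 0.15, -0.462) [-0.17  0.3  -0.07  0.   -1.21 -1.86]
1 (0.568, -0.293, 0, -0.462) [-0.17  0.42 -0.25  0.   -0.9  -1.86]
1 (0.5, -0.017, 0.098, 0) [ 0.36  0.11 -0.44  0.   -1.03 -1.93]
1 (0.602, -0.017, 0.098, 0) [ 0.3   0.28 -0.22  0.   -1.07 -1.87]
1 (0.602, -0.017, 0.2, 0) [ 0.3   0.21 -0.07  0.   -1.29 -1.87]
1 (0.485, 0.307, 0.028, 0.55) [ 0.91  0.3  -0.37  0.   -0.9  -1.93]
1 (0.39, 0.25, 0.028, 0.55) [ 1.    0.13 -0.6   0.   -0.84 -2.02]
1 (0.42, 0.1, 0, 0.2) [ 0.69  0.12 -0.7   0.   -0.75 -2.06]
-1 (0.568, -0.293, 0.15, -0.462) [-0.17  0.3  -0.07  0.   -1.21  1.28]
-1 (0.568, -0.293, 0, -0.462) [-0.17  0.42 -0.25  0.   -0.9   1.28]
-1 (0.5, -0.017, 0.098, 0) [ 0.36  0.11 -0.44  0.   -1.03  1.21]
-1 (0.602, -0.017, 0.098, 0) [ 0.3   0.28 -0.22  0.   -1.07  1.27]
-1 (0.602, -0.017, 0.2, 0) [ 0.3   0.21 -0.07  0.   -1.29  1.27]
-1 (0.485, 0.307, 0.028, 0.55) [ 0.91  0.3  -0.37  0.   -0.9   1.22]
-1 (0.39, 0.25, 0.028, 0.55) [ 1.    0.13 -0.6   0.   -0.84  1.12]
-1 (0.42, 0.1, 0, 0.2) [ 0.69  0.12 -0.7   0.   -0.75  1.08]
top 183 [ 0.56842242 -0.29524376  0.11212836] ((0.5684225559234619, -0.29591602087020874), (0.022774649783968925, 0.06980431079864502), 63.754371643066406)
side 128 [ 0.56692306 -0.2904856   0.11189424] ((0.5662394762039185, -0.29248180985450745), (0.027019819244742393, 0.07172906398773193), 60.935909271240234)
```

```bash
sed -i 's/^K=1/K=-1/' h.py; python3 - <<'E'
from h import *
g=(.5675,-.294); yaw=-.475
robot.move_gripper(.056)
robot.reach(*pose(*g,.10,yaw))
robot.servo_line(pose(*g,0,yaw)[0],v=.12,force_limit=15)
robot.move_gripper(.0,strength=55)
print("gap",telemetry.read_finger_gap(),telemetry.read_grasp_force(),telemetry.read_ee_pos(),telemetry.read_time_s())
robot.servo_line(pose(*g,.16,yaw)[0],v=.15)
robot.reach(*pose(.490,-.017,.16,0))
print(telemetry.read_ft_force(),telemetry.read_finger_gap(),telemetry.read_time_s())
robot.servo_line(pose(.490,-.017,.0985,0)[0],v=.1)
for n in("side","top"):
    p,d=snapshot(n); np.savez(f"pics/{n}1.npz",p=p,d=d)
    b=(180,100,500,300) if n=="side" else (240,120,400,300)
    cv2.imwrite(f"pics/{n}1.png",cv2.resize(p[b[1]:b[3],b[0]:b[2]],None,fx=2.5 if n=="side" else 3,fy=2.5 if n=="side" else 3,interpolation=cv2.INTER_CUBIC))
E
```

```text
gap 0.02196560850888897 54.96513247489929 [ 0.56745265 -0.29406981  0.2585541 ] 6.1
[ 0.53579782 -1.05827466 -2.47545551] 0.021806717731541032 8.425
```

View pics/side1.png

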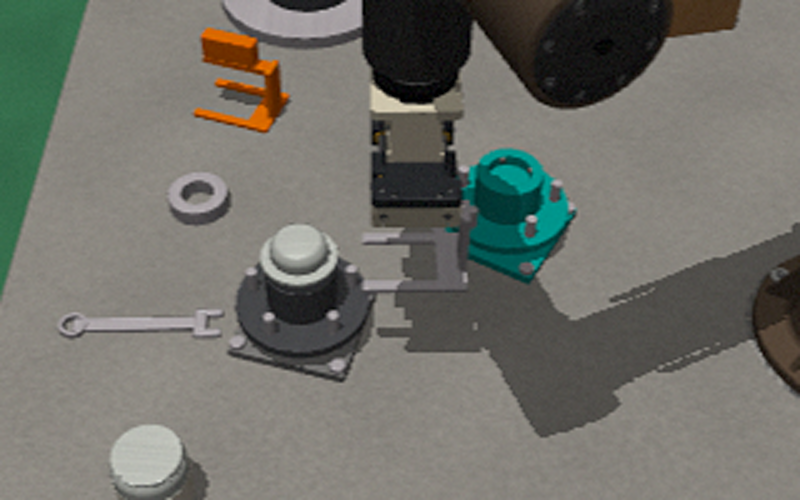

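Side view: the puller is held with its fork level, near tine tip at crop (363,286) and far tip at (363,238), pointing at the gap under the cap flange (cap at (298,250)). Now I measure the fork tips against the cap in the same view, so camera bias cancels.

```bash
python3 - <<'E'
from h import *
for n in("side","top"):
    z=np.load(f"pics/{n}1.npz"); p,d=z["p"],z["d"]; W=cloud(n,d)
    X,Y,Z=np.moveaxis(W,-1,0); print(n)
    for nm,m in(("near",(Y>.001)&(Y<.035)),("far",(Y<-.035)&(Y>-.07))):
        T=W[m&(X>.49)&(X<.545)&(Z>.088)&(Z<.113)]
        if len(T): print(nm,len(T),"mean",T.mean(0).round(4),"y",np.percentile(T[:,1],[3,97]).round(4),"xmax",T[:,0].max().round(4))
    F=(Z>.103)&(Z<.15)&(X>.553)&(X<.66)&(abs(Y+.017)<.06)
    c=big(F.astype(np.uint8),(0,0,640,400)); f=fill(c); 
    print("cap",cv2.minEnclosingCircle(W[F][:,:2].astype(np.float32)), "dome",cv2.minEnclosingCircle(W[F&(Z>.132)][:,:2].astype(np.float32)))
    # brightness: cap top by rays
for n in("side","top"):
    z=np.load(f"pics/{n}1.npz"); p=z["p"]
    for y in(-.056,-.044,.010,.022): print(n,y,[proj(n,[[.535,y,zz]])[0].round(1).tolist() for zz in(.0985,.1035)])
z=np.load("pics/side1.npz")["p"]; print(z[185:222,332,1])
z=np.load("pics/top1.npz")["p"]; print(z[208,285:335,1])
E
```

```text
side
near 89 mean [0.5122 0.0178 0.1038] y [0.0109 0.024 ] xmax 0.5337
far 85 mean [ 0.5128 -0.0477  0.104 ] y [-0.0559 -0.041 ] xmax 0.5338
cap ((0.6003312468528748, -0.014692341908812523), 0.04141873121261597) dome ((0.6024837493896484, -0.015145065262913704), 0.02812460996210575)
top
cap ((0.6036297082901001, -0.019320862367749214), 0.03969860076904297) dome ((0.603132426738739, -0.019831998273730278), 0.02870585210621357)
side -0.056 [[325.5, 194.1], [325.5, 192.8]]
side -0.044 [[325.5, 197.5], [325.5, 196.2]]
side 0.01 [[325.5, 213.0], [325.5, 211.8]]
side 0.022 [[325.5, 216.6], [325.5, 215.4]]
top -0.056 [[321.6, 205.7], [321.7, 205.6]]
top -0.044 [[317.4, 205.6], [317.4, 205.5]]
top 0.01 [[298.3, 205.3], [298.3, 205.2]]
top 0.022 [[294.1, 205.2], [294.0, 205.1]]
[ 72  28  49  68  78  83 136 132 152 161 167 122  68 133 135 131 135 135
 133 135 135 136 132 131 135 135 131 152 159 162 147  70 109 131 134 133
 137]
[115  91  77  77  79  79  80  79  79  78  78  79  78  78  78  78  78  78
  78  78  78  77  77  78  77  77  76  77  77  76  76  75  73  69  65  63
  64  68  84 103 106  90  68  66  77  84  85  94 113 119]
```

View pics/top1.png

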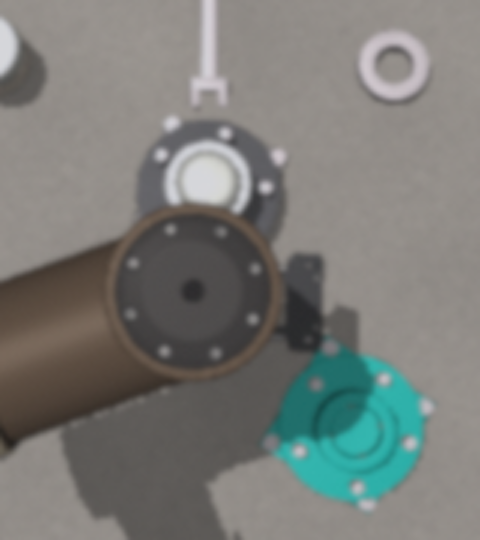

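Corrected for the side camera's +2 mm bias (fork measured at y −0.015, actual −0.017), the cap axis sits at y ≈ −0.017, already aligned with the fork. The top view shows the arm hiding the fork, with the cap at crop (207,182). Inserting.

```bash
python3 - <<'E'
from h import *
print(telemetry.read_ee_pos())
hit=robot.servo_line(pose(.6025,-.017,.0985,0)[0],v=.06,force_limit=10)
print(hit,telemetry.read_ee_pos(),telemetry.read_ft_force(),telemetry.read_time_s())
p,d=snapshot("side"); np.savez("pics/side2.npz",p=p,d=d)
cv2.imwrite("pics/side2.png",cv2.resize(p[160:260,240:380],None,fx=5,fy=5,interpolation=cv2.INTER_CUBIC))
E
```

```text
[ 0.49036714 -0.01702913  0.35776092]
False [ 0.60228642 -0.01698272  0.35711226] [-0.28374031 -0.63495306 -2.96786349] 11.3167
```

View pics/side2.png

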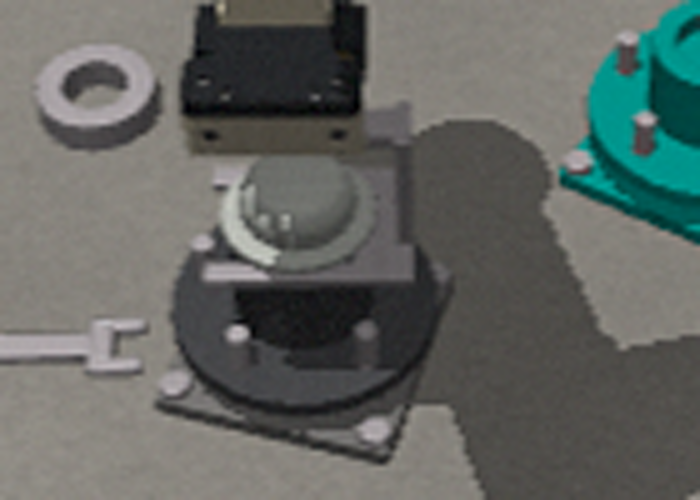

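The fork is under the flange with the neck mid-slot: near tine at crop (205–410,272), flange centred at (297,215). No contact force. Pulling straight up.

```bash
python3 - <<'E'
from h import *
x,y,_=telemetry.read_ee_pos(); R=telemetry.read_tool_rot()
f0=telemetry.read_ft_force()
for z in(.1035,.108,.114,.122,.14):
    robot.servo_line([x,y,z+.0995+.159],v=.04,force_limit=50); print(z,telemetry.read_ft_force().round(2),telemetry.read_ee_pos().round(4))
robot.servo_line([x,y,.19+.2585],v=.12); robot.pause(.1)
print(telemetry.read_ft_force()-f0,telemetry.read_finger_gap(),telemetry.read_time_s())
p,d=snapshot("side"); np.savez("pics/side3.npz",p=p,d=d)
cv2.imwrite("pics/side3.png",cv2.resize(p[110:260,240:400],None,fx=4,fy=4,interpolation=cv2.INTER_CUBIC))
E
```

```text
0.1035 [ 0.88 -0.88 -2.73] [ 0.6024 -0.017   0.3624]
0.108 [-0.47 -0.26 -2.91] [ 0.6026 -0.0171  0.3671]
0.114 [-0.57  0.3  -4.23] [ 0.6024 -0.017   0.3732]
0.122 [-0.27 -0.39 -4.5 ] [ 0.6024 -0.017   0.3809]
0.14 [-0.24  0.12 -4.79] [ 0.6022 -0.017   0.3986]
[-0.3808022  -0.09233175 -2.02770448] 0.021948274048762983 13.825
```

View pics/side3.png

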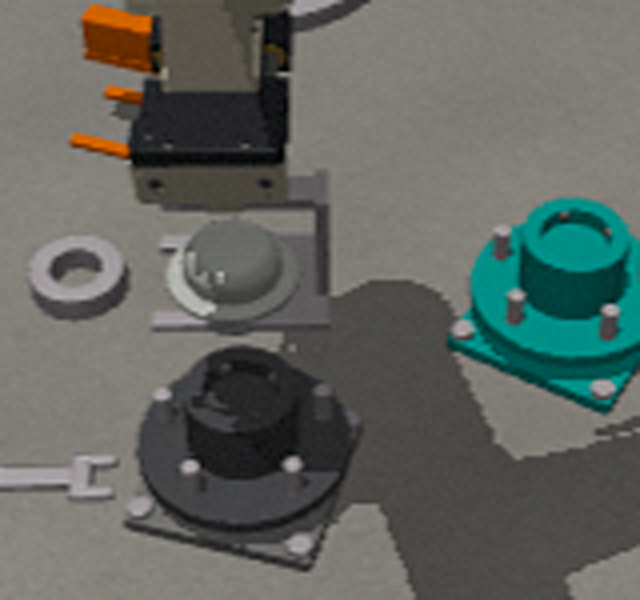

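Cap is hanging on the fork (crop (232,260)), hub bore open at (240,390), puller level. Carrying gently to the tray and setting down.

```bash
cat >> h.py <<'E'
def capfork(yaw,zu,zcap,tag):
    "cap centre and tine middles in puller frame, side view; zu fork underside z, zcap cap underside z"
    p,d=snapshot("side"); np.savez(f"pics/{tag}.npz",p=p,d=d); cv2.imwrite(f"pics/{tag}.png",p)
    W=cloud("side",d); t=telemetry.read_ee_pos(); c,s=np.cos(yaw),np.sin(yaw)
    L=(W-[t[0],t[1],0])@np.array([[c,-s,0],[s,c,0],[0,0,1]]); X,Y,Z=np.moveaxis(L,-1,0)
    for lo,hi in((.024,.045),(-.045,-.024)):
        m=L[(X>.0)&(X<.05)&(Y>lo)&(Y<hi)&(Z>zu-.002)&(Z<zu+.0075)]
        if len(m): print("tine",len(m),m.mean(0).round(4),np.percentile(m[:,1],[3,97]).round(4))
    m=L[(Z>zcap+.052)&(Z<zcap+.064)&(np.hypot(X,Y)<.045)]; print("dome",len(m),m.mean(0).round(4),cv2.minEnclosingCircle(m[:,:2].astype(np.float32)))
    m=L[(Z>zcap+.030)&(Z<zcap+.064)&(np.hypot(X,Y)<.055)]; print("flange+",cv2.minEnclosingCircle(m[:,:2].astype(np.float32)))
E
python3 - <<'E'
from h import *
capfork(0,.19,.167,"side4")
t=(.486,.310); yaw=.55
P,R=pose(*t,.15,yaw); robot.servo_line(P,attitude=R,v=.11)
print(telemetry.read_ft_force(),telemetry.read_time_s())
capfork(yaw,.15,.127,"side5")
robot.servo_line(pose(*t,.04,yaw)[0],v=.08)
for z in(.034,.030,.027,.0225):
    robot.servo_line(pose(*t,z,yaw)[0],v=.025,force_limit=15); robot.pause(.1); print(z,telemetry.read_ft_force().round(2),telemetry.read_ee_pos().round(4))
capfork(yaw,.0225,.005,"side6")
print(telemetry.read_time_s())
p=cv2.imread("pics/side6.png"); cv2.imwrite("pics/side6c.png",cv2.resize(p[220:400,260:460],None,fx=3,fy=3,interpolation=cv2.INTER_CUBIC))
E
```

```text
tine 83 [0.025  0.0367 0.1935] [0.0269 0.0419]
tine 25 [ 0.0376 -0.0306  0.1937] [-0.0366 -0.0248]
dome 241 [-0.0018  0.0039  0.2219] ((-0.001481712912209332, 0.0037120450288057327), 0.02629493735730648)
flange+ ((-0.007953887805342674, -0.0003740135580301285), 0.048139989376068115)
[-0.60310212  0.34386827 -5.40467655] 17.25
tine 114 [0.0294 0.0363 0.1547] [0.029  0.0411]
tine 73 [ 0.0359 -0.0311  0.1552] [-0.0375 -0.0248]
dome 298 [0.0066 0.0109 0.1831] ((0.006766610778868198, 0.007690281141549349), 0.02434961497783661)
flange+ ((0.00785908941179514, 0.006460716016590595), 0.0507441982626915)
0.034 [-0.34 -0.04 -5.01] [0.486  0.31   0.2925]
0.03 [-0.42 -0.04 -4.79] [0.486  0.31   0.2885]
0.027 [-0.12  0.14 -4.24] [0.4861 0.3101 0.2856]
0.0225 [ 0.14 -0.31 -3.01] [0.486 0.31  0.281]
tine 93 [0.0289 0.0365 0.0272] [0.0292 0.0411]
tine 50 [ 0.0375 -0.0312  0.0273] [-0.0372 -0.0252]
dome 170 [0.0104 0.0127 0.0609] ((0.004454942420125008, 0.004187281709164381), 0.025414176285266876)
flange+ ((0.013081950135529041, 0.005405295640230179), 0.03745131194591522)
20.575
```

View pics/side6c.png

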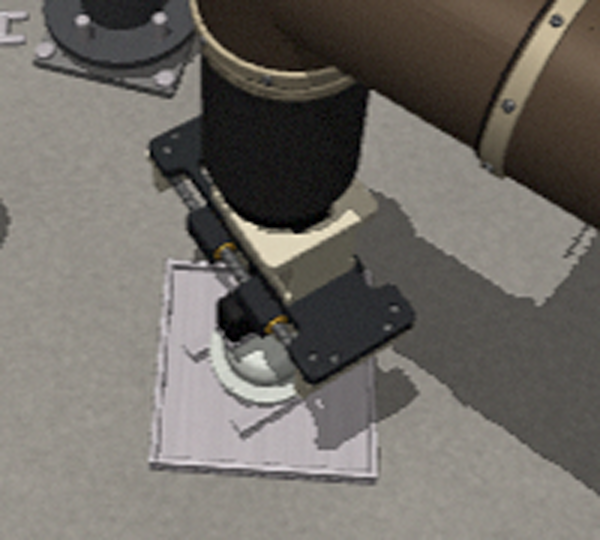

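Cap stands in the tray at crop (258,360), fork tips at (190,350) and (240,432). The force is back at its no-cap value, so the fork is unloaded. The cap sits ~3–4 mm to the puller's +y side of the slot, so I shift to recentre and then draw out.

```bash
python3 - <<'E'
from h import *
yaw=.55; c,s=np.cos(yaw),np.sin(yaw)
x,y=.486-.0025*s,.310+.0025*c
print(robot.servo_line(pose(x,y,.0225,yaw)[0],v=.02,force_limit=5),telemetry.read_ft_force().round(2))
hit=robot.servo_line(pose(x-.115*c,y-.115*s,.0225,yaw)[0],v=.06,force_limit=6)
print(hit,telemetry.read_ee_pos(),telemetry.read_ft_force().round(2),telemetry.read_time_s())
p,d=snapshot("side"); np.savez("pics/side7.npz",p=p,d=d); W=cloud("side",d); X,Y,Z=np.moveaxis(W,-1,0)
for lo,hi in((.03,.046),(.055,.075)):
    m=W[(Z>lo)&(Z<hi)&(abs(X-.49)<.06)&(abs(Y-.31)<.06)]; print(lo,len(m),m.mean(0).round(4),cv2.minEnclosingCircle(m[:,:2].astype(np.float32)))
cv2.imwrite("pics/side7c.png",cv2.resize(p[220:400,260:460],None,fx=3,fy=3,interpolation=cv2.INTER_CUBIC))
E
```

```text
False [ 0.2  -0.66 -3.23]
False [0.38681754 0.2521641  0.28095307] [-0.15  0.06 -3.12] 22.9167
0.03 421 [0.4863 0.3226 0.0387] ((0.47269269824028015, 0.29694896936416626), 0.059501778334379196)
0.055 490 [0.4861 0.3142 0.0605] ((0.485990971326828, 0.31247445940971375), 0.02873268537223339)
```

View pics/side7c.png

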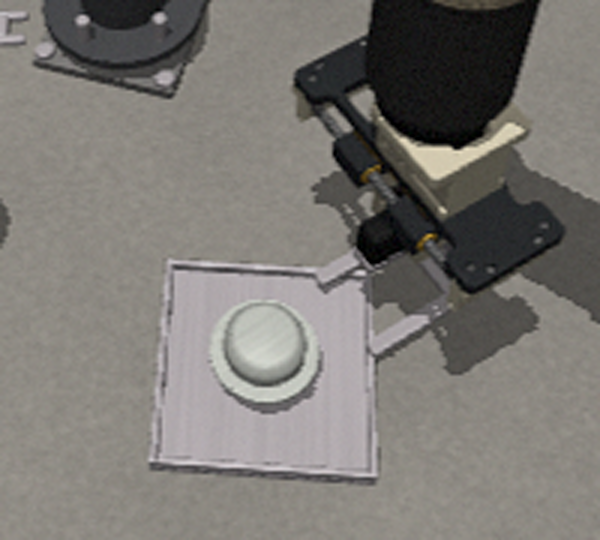

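The cap stands upright in the middle of the tray (crop (265,350)), and the fork is clear of it. Now standing the puller on the bare bench around (0.43, 0.09).

```bash
python3 - <<'E'
from h import *
x,y,z=telemetry.read_ee_pos()
robot.servo_line([x,y,z+.09],v=.1)
b=(.43,.09); yaw=.2
P,R=pose(*b,.11,yaw); robot.servo_line(P,attitude=R,v=.12)
robot.servo_line(pose(*b,.012,yaw)[0],v=.08); robot.pause(.2)
hit=robot.servo_line(pose(*b,-.002,yaw)[0],v=.015,force_limit=5)
print(hit,telemetry.read_ee_pos(),telemetry.read_ft_force().round(2))
robot.pause(.2); robot.move_gripper(.05); robot.pause(.2)
e=telemetry.read_ee_pos(); robot.servo_line([e[0],e[1],e[2]+.12],v=.1)
robot.servo_line([.5,-.12,.42],v=.2); robot.pause(.3)
print(telemetry.read_ft_force().round(2),telemetry.read_finger_gap(),telemetry.read_time_s())
p,d=snapshot("side"); np.savez("pics/side8.npz",p=p,d=d); cv2.imwrite("pics/side8.png",p)
W=cloud("side",d); Z=W[...,2]; m=W[(Z>.09)&(Z<.13)&(abs(W[...,0]-b[0])<.06)&(abs(W[...,1]-b[1])<.05)]
print("handle",len(m),np.percentile(m[:,2],[50,97]) if len(m) else 0,m.mean(0) if len(m) else 0)
E
```

```text
True [0.43000481 0.08992314 0.25844272] [-1.28 -0.05  3.95]
[0.93 0.72 0.47] 0.04975014653413976 31.9333
handle 367 [0.11043961 0.11492723] [0.431091   0.09689627 0.10696182]
```

View pics/side8.png

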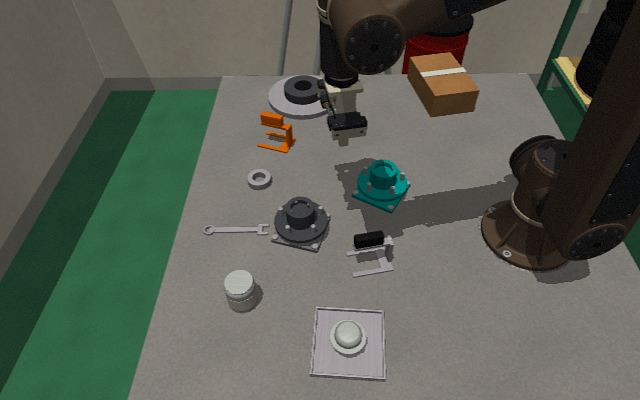

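The puller stands upright at (372,258), clear of the tray. The cap is upright in the tray at (348,336), the bystanders are untouched, and the gripper is clear. Handing in.

```bash
python3 -c "
from rig import robot
print(robot.finish_job())"
```

```text
the job is handed in; nothing more can be done
None
```

Job handed in at about 32 s: the cap stands upright in the tray, the puller stands upright on bare bench clear of the tray, and the tin, bearing ring and wrench were left alone (no verdict was returned).

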